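# Put the reagent bottles back in their bottle rings

## Robot

A 7-joint arm with a two-finger parallel gripper is mounted at the origin on a cart in front of the work surface, level with it; the furniture and walls round the work are solid. World frame = base frame: x ahead of the robot, y to its left, z up, the work surface at z = 0. Lengths are in m, angles in rad, forces in N, time in s.
With the tool pointing down it reaches from about 0.425 to 0.875 m from the base axis. Payload 4.7 kg.
Tool frame: the origin (TCP) lies midway between the tips of the shut fingers; the grasp point (between the pads) lies 19 mm behind it; z points along the fingers, y is the line along which they close (so a half turn about z gives the same grasp; the last joint's range is limited). The gripper opens to 87 mm and grips with 3 to 60 N. Pads are 19 mm wide; open, the fingers measure 117 mm over their backs; the gripper's body (75 mm by 190 mm) begins 51 mm behind the grasp point.
Start: joints at [-1.093, 0.321, -0.07, 1.45, 0.023, 1.371, -0.057], TCP at [0.291, 0.581, 0.223] pointing down, gripper open.
Joint ranges: [-2.86, 2.86], [-0.3, 2.09], [-1.38, 1.24], [0.06, 2.45], [-1.56, 4.7], [0.09, 2.05], [-2.69, 2.69]. Speed limits (rad/s): [2.57, 2.57, 3.14, 3.14, 3.14, 3.14, 3.14].

## Interface

Orientations are given as a rotation vector (axis times angle).
In Python, from bench import ctrl gives the robot as it stands. The module is installed in compiled form; this text tells all that it offers.
- The arm moves only by the shell command python3 -m handwheel 'ROWS' [FORCE]. ROWS is JSON, a list of rows, each a list of 7 numbers: the finger opening in m, from 0 to 0.087, then the shift along the tool's x, y, z in m, then the turn, a rotation vector about the tool's x, y, z in degrees. A call has 1 to 12 rows; each row shifts and turns the commanded pose from where the row before left it, along the tool's axes as they then stand; what a row does not reach is not made up. A row lasts 1/8 s, in which the tool goes at most 62.5 mm and 10.7 degrees, less where a joint would pass 70% of its speed; a pose out of reach is approached as far as the arm can. A call is refused whole if a number of a shift passes 0.0625 or a number of a turn 10.7, either way. A call with a gripper value outside its range is refused whole. The fingers move at their own pace and stop on an object; FORCE is the grip in N (left out, the last holds). Time passes only in rows, so rows that do not move let the fingers close. It gives the time, the measured TCP pose, the force, the opening and the grip force at its end, in the units of the state.
- ctrl.get_state(): the state, without advancing time (a new reading comes with each control period).
- ctrl.get_image(name): name is "side" or "top"; returns (picture, depth): 384x512x3 uint8, blue, green, red; 384x512 float32, m along the optical axis (not along the pixel's ray), 0 where there is no reading.
- ctrl.camera_info(name): a dict with "intrinsics" (3x3 intrinsics, pixels), "D" ([k1, k2, p1, p2, k3] as OpenCV has them; the pictures are not rectified), "R" (3x3) and "t" (3): a world point X has camera coordinates R X + t. Camera axes: x right, y down, z forward; pixel columns grow to the right and rows downward; lengths in m; the calibration is good to about 2 mm. A picture is of the moment at which its call begins. camera_info takes no time and is no camera call.
- ctrl.close_job(): hands the job in; it is judged then, once.
The state is a dict: "time": time; "joint_positions": joint angles; "qd": joint speeds; "joint_torque": joint torques, N m; "position": TCP position; "tool_rot": TCP orientation; "ft_force": force on the tool from outside, world axes, zero at the start; "torque": the same for the moment, N m; "grip_width": opening from 0.0 (shut) to 1.0 (fully open); "grip_force": force on a finger pad.
Only numpy, scipy, OpenCV 4.12 (cv2) and the standard library are available. Lean on these libraries where they do the work, as an engineer would, in place of code of your own. Each camera call takes 0.05 s, during which the arm holds its last target. There are 200 camera calls.

## Task

Put each of the four bottles standing loose among the rings (the jar counts as one) into the fixed metal bottle ring made for its width: narrowest bottle in the smallest ring and so on up to the jar in the largest, each standing upright on the ring's floor. Set them down rather than dropping them, knock nothing over, and leave the timer and the roll of tape where they are.

Things in the scene. Friction and masses are not known exactly. Their poses are not given: they have to be found in the camera images.
- vial_bottle: smallest bottle: narrow short white bottle with a grey screw cap; body 26 mm across up to 43 mm high, cap 21 mm across from 49 to 66 mm; total height 66 mm, 20 to 45 g. Origin: centre of its underside, z up along its axis; round, so yaw does not matter. Starts standing upright on the bench.
- slim_bottle: slim tall white bottle with a red screw cap; 38 mm across, cap 31 mm across and 18 mm high, total height 118 mm, 55 to 115 g; sides straight up to 80 mm, then the shoulder narrows to the cap. Origin: centre of its underside, z up along its axis; round, so yaw does not matter. Starts standing upright on the bench.
- wide_bottle: wider white bottle with a blue screw cap; 48 mm across, total height 105 mm, 75 to 155 g; sides straight up to 70 mm, then the shoulder narrows to the cap. Origin: centre of its underside, z up along its axis; round, so yaw does not matter. Starts standing upright on the bench.
- jar: squat wide white jar with a broad grey screw lid; body 62 mm across up to 56 mm high, lid 60 mm across from 61 to 78 mm; total height 78 mm, 90 to 185 g. Origin: centre of its underside, z up along its axis; round, so yaw does not matter. Starts standing upright on the bench.
- ring_vial: smallest of four low round open-topped bottle rings of aluminium with a closed flat floor (grey pad), fixed to the bench: bore 36 mm, outside 48 mm, rim 15 mm above the bench, floor 5 mm above the bench. Fits the smallest bottle with 5 mm to spare all round. Origin: centre of its underside, at bench height; z up.
- ring_slim: second smallest of four low round open-topped bottle rings of aluminium with a closed flat floor (grey pad), fixed to the bench: bore 50 mm, outside 62 mm, rim 15 mm above the bench, floor 5 mm above the bench. Fits the slim tall bottle with 6 mm to spare all round. Origin: centre of its underside, at bench height; z up.
- ring_wide: second largest of four low round open-topped bottle rings of aluminium with a closed flat floor (grey pad), fixed to the bench: bore 66 mm, outside 78 mm, rim 15 mm above the bench, floor 5 mm above the bench. Fits the wider blue-capped bottle with 9 mm to spare all round. Origin: centre of its underside, at bench height; z up.
- ring_jar: largest of four low round open-topped bottle rings of aluminium with a closed flat floor (grey pad), fixed to the bench: bore 84 mm, outside 96 mm, rim 15 mm above the bench, floor 5 mm above the bench. Fits the squat jar with 11 mm to spare all round. Origin: centre of its underside, at bench height; z up.
- timer: bystander, not to be moved: flat pale lab timer with three keys, 74 x 64 x 21 mm, loose. Origin: centre of its underside.
- tape: bystander, not to be moved: brown roll of packing tape lying flat, 93 mm across, 48 mm high, loose. Origin: centre of its underside.
There are look-alikes about, which are no part of the job. What is shaped like the ring_wide but orange or red is not meant.

How it is judged:
At the end, for the whole second after the job is handed in: Each bottle stands in its own ring: axis within 12 mm of the ring's centre, underside within 9 mm above the bench (on the ring's 5 mm floor, not on the rim), upright within 0.1 rad, at rest; timer and tape within 20 mm of where they started (horizontal distance between vial_bottle and ring_vial below 0.012 m and z of vial_bottle in the frame of ring_vial below 0.009 m and angle between each of vial_bottle, slim_bottle, wide_bottle, jar's own z axis and vertical below 0.1 rad and linear speed of each of vial_bottle, slim_bottle, wide_bottle, jar below 0.02 m/s and horizontal distance between slim_bottle and ring_slim below 0.012 m and z of slim_bottle in the frame of ring_slim below 0.009 m and horizontal distance between wide_bottle and ring_wide below 0.012 m and z of wide_bottle in the frame of ring_wide below 0.009 m and horizontal distance between jar and ring_jar below 0.012 m and z of jar in the frame of ring_jar below 0.009 m and distance of each of timer, tape from where it was at the start of the episode below 0.02 m); the robot touches nothing.
It fails at once if the timer is pushed or moved by more than 20 mm (distance of timer from where it was at the start of the episode above 0.02 m).
It fails at once if the tape is pushed or moved by more than 20 mm (distance of tape from where it was at the start of the episode above 0.02 m).
It fails at once if a bottle is tipped over (more than 45 degrees) (angle between any of vial_bottle, slim_bottle, wide_bottle, jar's own z axis and vertical above 0.785 rad).
It fails at once if a bottle is dropped: it falls freely, untouched by the fingers, from well above its ring ((height (world z) of vial_bottle above 0.05 m and contact force between the fingers and vial_bottle below 0.01 N and linear speed of vial_bottle above 0.4 m/s) or (height (world z) of slim_bottle above 0.05 m and contact force between the fingers and slim_bottle below 0.01 N and linear speed of slim_bottle above 0.4 m/s) or (height (world z) of wide_bottle above 0.05 m and contact force between the fingers and wide_bottle below 0.01 N and linear speed of wide_bottle above 0.4 m/s) or (height (world z) of jar above 0.05 m and contact force between the fingers and jar below 0.01 N and linear speed of jar above 0.4 m/s)).
It also fails if it takes over 106 s, if anything falls off the work surface, if the arm or the gripper's body presses on something with over 40 N, if the wrist force passes 120 N, or if a joint passes its speed limit or range.

## Working session

There is one attempt and no reset: what is moved stays moved. The work goes in short steps, Python scripts to look and compute and a shell command to move; the robot and the scene stay as the last step left them, time stands still between calls to the robot, and variables do not carry over. Pictures are saved under pics/ and viewed, at most 14 in all, crops included, and the job is handed in when it is done.

```bash
mkdir -p pics
python3 - <<'E'
from bench import ctrl
import cv2,numpy as np
for n in("top","side"):
    im,d=ctrl.get_image(n); cv2.imwrite(f"pics/{n}0.png",im); np.save(f"{n}0.npy",d)
    i=ctrl.camera_info(n); print(n,{k:np.round(v,4).tolist() for k,v in i.items()})
print(ctrl.get_state())
E
```

```text
top {'intrinsics': [[421.5522, 0.0, 253.6389], [0.0, 421.5522, 193.1554], [0.0, 0.0, 1.0]], 'D': [-0.102, 0.0, 0.0, 0.0, 0.0], 'R': [[0.0271, -0.9994, 0.0215], [-0.9951, -0.029, -0.0948], [0.0954, -0.0188, -0.9953]], 't': [-0.0221, 0.4953, 1.4473]}
side {'intrinsics': [[411.6002, 0.0, 269.1717], [0.0, 411.6002, 188.2444], [0.0, 0.0, 1.0]], 'D': [-0.085, 0.0, 0.0, 0.0, 0.0], 'R': [[0.9895, -0.1443, -0.0047], [-0.0802, -0.5225, -0.8488], [0.12, 0.8403, -0.5286]], 't': [-0.4971, 0.057, 1.2827]}
{'time': 0.1, 'joint_positions': array([-1.0929138 ,  0.32177103, -0.07009989,  1.45153891,  0.02263379,
        1.3708188 , -0.0568927 ]), 'qd': array([ 0.00050286, -0.00145757,  0.00123501, -0.00370874,  0.00051701,
        0.00089552,  0.00122074]), 'joint_torque': array([ 3.16111773e-04, -4.92575490e+01, -4.05673133e-01, -3.13402247e+01,
       -6.41809311e-02,  3.93884350e-02,  6.14001897e-05]), 'position': array([0.29059108, 0.58087109, 0.22156371]), 'tool_rot': array([-7.21845550e-01, -3.05724722e+00,  2.71100744e-03]), 'ft_force': array([ 0.85468385,  0.47708574, -0.04270231]), 'torque': array([-0.00756945, -0.03801989,  0.00192465]), 'grip_force': 0.0, 'grip_width': 1.0001095592570448}
```

View pics/top0.png

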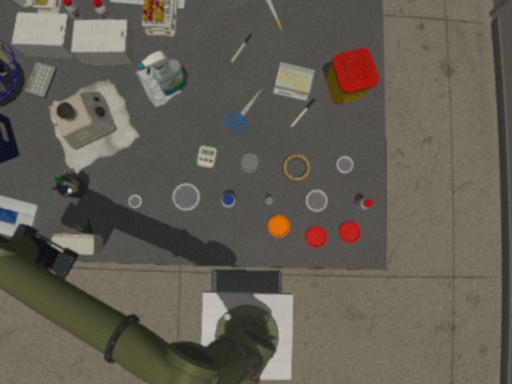

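View pics/side0.png

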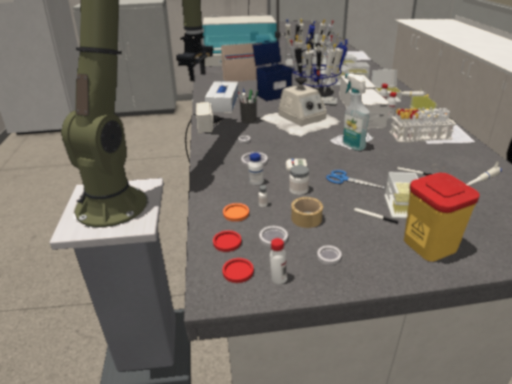

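The top view shows the four metal rings at about (135,201), (186,197), (316,200) and (345,164). The blue-cap bottle is at (228,200), the jar at (250,162), the vial at (269,200) and the red-cap bottle at (366,203). The timer is at (207,157) and the tape at (297,167). The orange and red rings are look-alikes. The side view agrees with this layout.

```bash
cat > h.py <<'E'
from bench import ctrl
import cv2,numpy as np
def cast(n,uv,z):
    i=ctrl.camera_info(n);R=np.array(i["R"]);t=np.array(i["t"])
    p=cv2.undistortPoints(np.array([[uv]],float),np.array(i["intrinsics"]),np.array(i["D"]))[0,0]
    d=R.T@[p[0],p[1],1];c=-R.T@t
    return c+d*(z-c[2])/d[2]
def hmap(n,dep):
    i=ctrl.camera_info(n);R=np.array(i["R"]);t=np.array(i["t"])
    h,w=dep.shape;g=np.stack(np.meshgrid(np.arange(w),np.arange(h)),-1).reshape(-1,1,2).astype(float)
    p=cv2.undistortPoints(g,np.array(i["intrinsics"]),np.array(i["D"]))[:,0]
    X=(np.c_[p,np.ones(len(p))]*dep.reshape(-1,1)-t)@R
    return X.reshape(h,w,3)
E
python3 - <<'E'
from h import *
im=cv2.imread("pics/top0.png");P=hmap("top",np.load("top0.npy"));hsv=cv2.cvtColor(im,cv2.COLOR_BGR2HSV);g=cv2.cvtColor(im,cv2.COLOR_BGR2GRAY)
for n,(u,v),zt in[("vial",(269,200),.066),("slim",(367,203),.118),("wide",(228,200),.105),("jar",(250,162),.078),("tape",(297,167),.048),("timer",(207,157),.021)]:
    s=np.s_[v-20:v+21,u-20:u+21];Z=P[s][...,2]
    top=((Z>zt-.010)&(Z<zt+.02)).astype(np.uint8)
    k,lab,st,c=cv2.connectedComponentsWithStats(top)
    j=1+np.argmax(st[1:,4]) if k>1 else 0
    uv=c[j]+[u-20,v-20]; w=P[s][lab==j]
    print(n,"zmax",Z.max().round(3),"uv",uv.round(1),"wh",st[j,2:],cast("top",uv,zt).round(4),"depth mean",w.mean(0).round(4))
for n,(u,v) in[("rv",(135,201)),("rj",(186,197)),("rw",(316,200)),("rs",(345,164))]:
    s=np.s_[v-19:v+20,u-19:u+20];m=cv2.threshold(g[s],0,255,cv2.THRESH_OTSU)[1]
    cs,_=cv2.findContours(m,cv2.RETR_EXTERNAL,cv2.CHAIN_APPROX_NONE)
    c=max(cs,key=lambda q:cv2.boundingRect(q)[2]*cv2.boundingRect(q)[3]);e=cv2.fitEllipse(c);uv=np.array(e[0])+[u-19,v-19]
    x=cast("top",uv,.013);r=np.mean(e[1])/421*1.42
    print(n,uv.round(1),np.round(e[1],1),"dia",r.round(4),x.round(4),"rad",np.hypot(*x[:2]).round(3))
cv2.imwrite("pics/crop0.png",cv2.resize(im[130:250,110:390],None,fx=2.8,fy=2.8,interpolation=cv2.INTER_CUBIC))
# same in side view: caps
im=cv2.imread("pics/side0.png");P=hmap("side",np.load("side0.npy"))
for n,(u,v) in[("slim",(278,244)),("wide",(256,157)),("jar",(297,164)),("vial",(263,188))]:
    s=np.s_[v-8:v+9,u-10:u+11];print(n,P[s][...,2].max().round(3))
E
```

```text
vial zmax 1.488 uv [268.8 199.8] wh [ 6  7 31] [ 0.4706 -0.0594  0.066 ] depth mean [ 0.4707 -0.0595  0.0644]
slim zmax 1.488 uv [367.9 203. ] wh [10  9 70] [ 0.465  -0.3847  0.118 ] depth mean [ 0.4652 -0.3853  0.116 ]
wide zmax 1.488 uv [227.5 199.5] wh [ 12  12 111] [0.4646 0.0786 0.105 ] depth mean [0.4648 0.0787 0.103 ]
jar zmax 1.488 uv [249.5 161.3] wh [ 18  18 247] [0.5984 0.0099 0.078 ] depth mean [0.5986 0.0099 0.0767]
tape zmax 1.488 uv [296.2 167.1] wh [ 27  26 179] [ 0.5883 -0.1528  0.048 ] depth mean [ 0.5887 -0.1531  0.0456]
timer zmax 1.488 uv [206.1 156.2] wh [ 20  22 339] [0.6219 0.1626 0.021 ] depth mean [0.6225 0.163  0.0176]
rv [137.7 196.7] [33.5 47. ] dia 0.1357 [0.4725 0.3992 0.013 ] rad 0.619
rj [185.7 196.4] [27.  27.2] dia 0.0914 [0.4783 0.2298 0.013 ] rad 0.531
rw [316.3 200.1] [21.4 22.1] dia 0.0734 [ 0.4784 -0.2303  0.013 ] rad 0.531
rs [344.5 164.3] [17.3 17.4] dia 0.0586 [ 0.6097 -0.3301  0.013 ] rad 0.693
slim 0.724
wide 0.109
jar 0.724
vial 0.07
```

View pics/crop0.png

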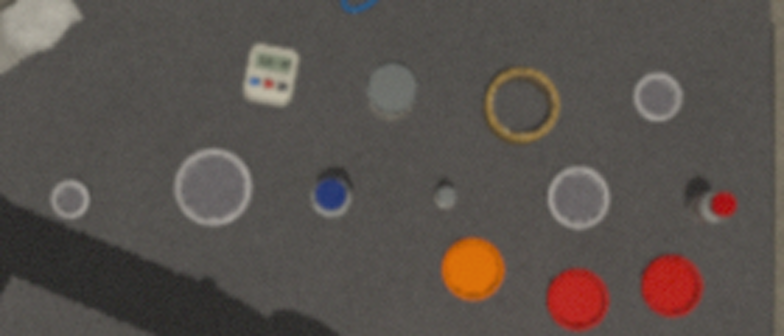

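```bash
python3 - <<'E'
from h import *
i=ctrl.camera_info("side")
def ring(n,f,u,v,h):
    g=cv2.cvtColor(cv2.imread(f),cv2.COLOR_BGR2GRAY);s=np.s_[v-h:v+h+1,u-h:u+h+1]
    m=cv2.threshold(g[s],0,255,cv2.THRESH_OTSU)[1]
    c=max(cv2.findContours(m,cv2.RETR_EXTERNAL,cv2.CHAIN_APPROX_NONE)[0],key=len);e=cv2.fitEllipse(c);uv=np.array(e[0])+[u-h,v-h]
    print(n,uv.round(1),np.round(e[1],1),cast(n,uv,.013).round(4))
ring("top","pics/top0.png",135,201,9)
for u,v,h in[(245,139,9),(274,236,16),(329,255,15)]: ring("side","pics/side0.png",u,v,h)
# side check of caps: red, blue centroid at mid-cap height
hsv=cv2.cvtColor(cv2.imread("pics/side0.png"),cv2.COLOR_BGR2HSV)
for nm,(u,v),lo,hi,z in[("slim",(278,246),0,10,.109),("wide",(256,157),105,130,.096)]:
    s=hsv[v-14:v+15,u-14:u+15];H=s[...,0];m=((s[...,1]>110)&(((H>=lo)&(H<=hi))|((lo==0)&(H>170)))).astype(np.uint8)
    M=cv2.moments(m,True);print(nm,cast("side",(M["m10"]/M["m00"]+u-14,M["m01"]/M["m00"]+v-14),z).round(4))
E
python3 -m handwheel '[[0.087,0,0,0,0,0,10.5],[0.087,0,0,0,0,0,10.5],[0.087,0,0,0,0,0,10.5],[0.087,0,0,0,0,0,10.5],[0.087,0,0,0,0,0,10.5],[0.087,0,0,0,0,0,10.7],[0.087,-0.06,0.03,0,0,0,0],[0.087,-0.06,0.03,0,0,0,0],[0.087,-0.06,0.03,0,0,0,0],[0.087,-0.06,0.03,0,0,0,0],[0.087,-0.06,0.03,0,0,0,0],[0.087,0,0,0,0,0,0]]'
```

```text
top [134.5 200.7] [13.3 13.5] [0.4578 0.4097 0.013 ]
side [244.  137.9] [ 6.3 12.6] [0.4584 0.41   0.013 ]
side [272.1 233.7] [17.9 29.9] [ 0.4776 -0.227   0.013 ]
side [328.8 253.2] [16.8 24.4] [ 0.6116 -0.3307  0.013 ]
slim [ 0.4647 -0.3874  0.109 ]
wide [0.4664 0.0802 0.096 ]
time: 1.6
position: [0.4348, 0.2963, 0.2227]
tool_rot: [2.227, 2.213, -0.001]
ft_force: [-0.1, 0.7, 1.0]
grip_width: 1.0
grip_force: 0.0
```

```bash
python3 -m handwheel '[[0.087,-0.048,0.027,0,0,0,0],[0.087,-0.048,0.027,0,0,0,0],[0.087,-0.048,0.027,0,0,0,0],[0.087,-0.048,0.027,0,0,0,0],[0.087,-0.048,0.027,0,0,0,0],[0.087,-0.046,0.028,0,0,0,0],[0.087,0,0,0.02,0,0,0],[0.087,0,0,0.03,0,0,0],[0.087,0,0,0.03,0,0,0],[0.087,0,0,0.02,0,0,0],[0.087,0,0,0,0,0,0],[0.087,0,0,0,0,0,0]]'
```

```text
time: 3.1
position: [0.5966, 0.0173, 0.1236]
tool_rot: [2.216, 2.225, 0.002]
ft_force: [-0.2, 0.6, 1.0]
grip_width: 1.0
grip_force: 0.0
```

```bash
python3 -m handwheel '[[0.087,-0.007,0.001,0,0,0,0],[0.087,0,0,0.025,0,0,0],[0.087,0,0,0.03,0,0,0],[0.087,0,0,0.025,0,0,0],[0.087,0,0,0.015,0,0,0],[0.087,0,0,0.007,0,0,0],[0.087,0,0,0,0,0,0],[0.055,0,0,0,0,0,0],[0.055,0,0,0,0,0,0],[0.055,0,0,0,0,0,0],[0.055,0,0,0,0,0,0],[0.055,0,0,0,0,0,0]]' 15
```

```text
time: 4.6
position: [0.5976, 0.0101, 0.0212]
tool_rot: [2.216, 2.225, 0.002]
ft_force: [0.7, -0.2, 4.0]
grip_width: 0.707
grip_force: 15.0
```

```bash
python3 -m handwheel '[[0.055,0,0,-0.01,0,0,0],[0.055,0,0,-0.03,0,0,0],[0.055,0,0,-0.04,0,0,0],[0.055,0,0,-0.03,0,0,0],[0.055,0.02,-0.01,-0.01,0,0,0],[0.055,0.04,-0.022,0,0,0,0],[0.055,0.04,-0.022,0,0,0,0],[0.055,0.04,-0.022,0,0,0,0],[0.055,0.04,-0.022,0,0,0,0],[0.055,0.03,-0.015,0,0,0,0],[0.055,0.01,-0.007,0,0,0,0],[0.055,0,0,0,0,0,0]]' 20
```

```text
time: 6.1
position: [0.4758, 0.2291, 0.1405]
tool_rot: [2.216, 2.226, -0.001]
ft_force: [0.2, -0.7, -1.3]
grip_width: 0.711
grip_force: 20.0
```

```bash
python3 -m handwheel '[[0.055,0.001,0.002,0.02,0,0,0],[0.055,0,0,0.03,0,0,0],[0.055,0,0,0.03,0,0,0],[0.055,0,0,0.02,0,0,0],[0.055,0,0,0.008,0,0,0],[0.055,0,0,0.004,0,0,0],[0.055,0,0,0.002,0,0,0],[0.055,0,0,0,0,0,0],[0.055,0,0,0,0,0,0]]'
```

```text
time: 7.22
position: [0.4783, 0.2308, 0.0271]
tool_rot: [2.217, 2.226, 0.002]
ft_force: [0.7, -0.6, -0.9]
grip_width: 0.708
grip_force: 20.0
```

```bash
python3 -m handwheel '[[0.055,0,0,0.001,0,0,0],[0.07,0,0,0,0,0,0],[0.087,0,0,0,0,0,0],[0.087,0,0,0,0,0,0],[0.087,0,0,-0.02,0,0,0],[0.087,0,0,-0.04,0,0,0],[0.087,0,0,-0.05,0,0,0],[0.087,-0.03,-0.002,-0.02,0,0,0],[0.087,-0.05,-0.004,0,0,0,0],[0.087,-0.05,-0.004,0,0,0,0],[0.087,-0.021,-0.003,0,0,0,0],[0.087,0,0,0,0,0,0]]'
python3 - <<'E'
from h import *
im,d=ctrl.get_image("side"); cv2.imwrite("pics/side1.png",im[60:300,180:400].repeat(2,0).repeat(2,1))
E
```

```text
time: 8.72
position: [0.4656, 0.0788, 0.1557]
tool_rot: [-2.22, -2.223, -0.002]
ft_force: [0.4, 0.3, -0.7]
grip_width: 1.0
grip_force: 0.0
```

View pics/side1.png

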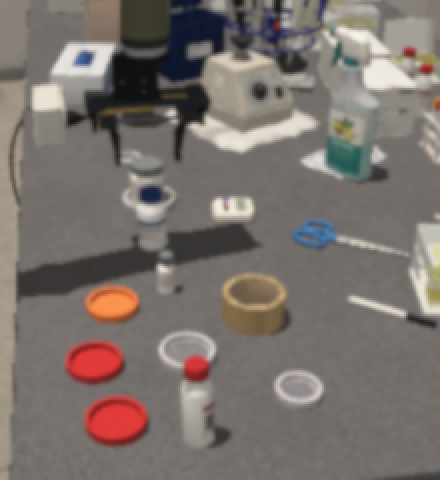

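The jar stands upright in its ring (crop 148,175) behind the blue-cap bottle, and the gripper is above the blue-cap bottle. Next I grasp that bottle.

```bash
python3 -m handwheel '[[0.087,0.001,0,0.02,0,0,0],[0.087,0,0,0.035,0,0,0],[0.087,0,0,0.035,0,0,0],[0.087,0,0,0.017,0,0,0],[0.087,0,0,0.007,0,0,0],[0.087,0,0,0,0,0,0],[0.04,0,0,0,0,0,0],[0.04,0,0,0,0,0,0],[0.04,0,0,0,0,0,0],[0.04,0,0,0,0,0,0],[0.04,0,0,0,0,0,0],[0.04,0,0,0,0,0,0]]' 15
```

```text
time: 10.28
position: [0.4658, 0.0806, 0.0418]
tool_rot: [2.217, 2.226, 0.001]
ft_force: [0.7, -0.2, 0.5]
grip_width: 0.549
grip_force: 14.7
```

```bash
python3 -m handwheel '[[0.04,0,0,-0.01,0,0,0],[0.04,0,0,-0.03,0,0,0],[0.04,0,0,-0.04,0,0,0],[0.04,0,0,-0.03,0,0,0],[0.04,-0.02,0,-0.01,0,0,0],[0.04,-0.045,0.002,0,0,0,0],[0.04,-0.05,0.002,0,0,0,0],[0.04,-0.05,0.003,0,0,0,0],[0.04,-0.05,0.003,0,0,0,0],[0.04,-0.05,0.002,0,0,0,0],[0.04,-0.03,0,0,0,0,0],[0.04,-0.015,0,0,0,0,0]]' 20
```

```text
time: 11.78
position: [0.4764, -0.2331, 0.1608]
tool_rot: [-2.222, -2.22, 0.004]
ft_force: [0.3, -1.0, -2.0]
grip_width: 0.545
grip_force: 19.6
```

```bash
python3 -m handwheel '[[0.04,0.003,0.001,0.01,0,0,0],[0.04,0,0,0.03,0,0,0],[0.04,0,0,0.03,0,0,0],[0.04,0,0,0.02,0,0,0],[0.04,0,0,0.005,0,0,0],[0.04,0,0,0,0,0,0],[0.04,0,0,0,0,0,0]]'
```

```text
time: 12.65
position: [0.4804, -0.2265, 0.0673]
tool_rot: [2.216, 2.225, 0.002]
ft_force: [-0.1, 0.5, -1.1]
grip_width: 0.549
grip_force: 19.6
```

```bash
python3 -m handwheel '[[0.04,-0.003,-0.002,0,0,0,0],[0.04,0,0,0.01,0,0,0],[0.04,0,0,0.006,0,0,0],[0.04,0,0,0.003,0,0,0],[0.04,0,0,0.001,0,0,0],[0.04,0,0,0,0,0,0],[0.04,0,0,0,0,0,0]]'
```

```text
time: 13.52
position: [0.4779, -0.2295, 0.0467]
tool_rot: [2.217, 2.226, 0.0]
ft_force: [-1.1, 0.4, 1.4]
grip_width: 0.546
grip_force: 19.6
```

```bash
python3 -m handwheel '[[0.055,0,0,0,0,0,0],[0.08,0,0,0,0,0,0],[0.087,0,0,0,0,0,0],[0.087,0,0,-0.02,0,0,0],[0.087,0,0,-0.04,0,0,0],[0.087,0,0,-0.05,0,0,0],[0.087,-0.02,-0.002,-0.02,0,0,0],[0.087,-0.045,-0.004,0,0,0,0],[0.087,-0.045,-0.004,0,0,0,0],[0.087,-0.035,-0.003,0,0,0,0],[0.087,-0.012,0,0,0,0,0],[0.087,0,0,0,0,0,0]]'
```

```text
time: 15.02
position: [0.4654, -0.3866, 0.1771]
tool_rot: [2.218, 2.225, 0.0]
ft_force: [0.2, -0.4, -0.6]
grip_width: 1.003
grip_force: 0.0
```

Descend 0.122 to TCP 0.055.

```bash
python3 -m handwheel '[[0.087,0,0,0.02,0,0,0],[0.087,0,0,0.035,0,0,0],[0.087,0,0,0.035,0,0,0],[0.087,0,0,0.02,0,0,0],[0.087,0,0,0.009,0,0,0],[0.087,0,0,0.003,0,0,0],[0.03,0,0,0,0,0,0],[0.03,0,0,0,0,0,0],[0.03,0,0,0,0,0,0],[0.03,0,0,0,0,0,0],[0.03,0,0,0,0,0,0],[0.03,0,0,0,0,0,0]]' 12
```

```text
time: 16.52
position: [0.4655, -0.3865, 0.0546]
tool_rot: [2.217, 2.226, 0.0]
ft_force: [0.3, -0.1, -0.0]
grip_width: 0.437
grip_force: 11.6
```

```bash
python3 -m handwheel '[[0.03,0,0,-0.01,0,0,0],[0.03,0,0,-0.03,0,0,0],[0.03,0,0,-0.03,0,0,0],[0.03,0.005,0.015,-0.01,0,0,0],[0.03,0.015,0.035,0,0,0,0],[0.03,0.015,0.04,0,0,0,0],[0.03,0.015,0.035,0,0,0,0],[0.03,0.006,0.015,0,0,0,0],[0.03,0,0.005,0,0,0,0],[0.03,0,0,0.02,0,0,0],[0.03,0,0,0.02,0,0,0],[0.03,0,0,0,0,0,0]]' 18
```

```text
time: 18.02
position: [0.6076, -0.3294, 0.0914]
tool_rot: [-2.215, -2.22, 0.003]
ft_force: [-0.4, -0.5, -1.5]
grip_width: 0.433
grip_force: 17.5
```

Target TCP z is 0.0596, so descend about 0.031.

```bash
python3 -m handwheel '[[0.03,-0.001,0.002,0,0,0,0],[0.03,0,0,0.008,0,0,0],[0.03,0,0,0.008,0,0,0],[0.03,0,0,0.004,0,0,0],[0.03,0,0,0,0,0,0],[0.03,0,0,0,0,0,0]]'
```

```text
time: 18.77
position: [0.6123, -0.331, 0.0747]
tool_rot: [2.217, 2.226, 0.0]
ft_force: [0.4, 0.3, -0.5]
grip_width: 0.431
grip_force: 17.5
```

```bash
python3 -m handwheel '[[0.03,0,-0.002,0.006,0,0,0],[0.03,0,0,0.005,0,0,0],[0.03,0,0,0.003,0,0,0],[0.03,0,0,0.001,0,0,0],[0.03,0,0,0,0,0,0],[0.03,0,0,0,0,0,0]]'
```

```text
time: 19.52
position: [0.6102, -0.3309, 0.0596]
tool_rot: [2.217, 2.226, 0.0]
ft_force: [0.1, 0.0, -0.4]
grip_width: 0.434
grip_force: 17.5
```

```bash
python3 -m handwheel '[[0.045,0,0,0,0,0,0],[0.07,0,0,0,0,0,0],[0.087,0,0,0,0,0,0],[0.087,0,0,-0.02,0,0,0],[0.087,0,0,-0.04,0,0,0],[0.087,0,0,-0.05,0,0,0],[0.087,0.02,-0.01,-0.02,0,0,0],[0.087,0.055,-0.028,0,0,0,0],[0.087,0.055,-0.03,0,0,0,0],[0.087,0.055,-0.03,0,0,0,0],[0.087,0.05,-0.028,0,0,0,0],[0.087,0.036,-0.014,0,0,0,0]]'
python3 - <<'E'
from h import *
im,d=ctrl.get_image("side"); cv2.imwrite("pics/side2.png",im[60:300,180:400].repeat(2,0).repeat(2,1))
print(ctrl.get_state()["position"])
E
```

```text
time: 21.02
position: [0.4682, -0.0588, 0.1908]
tool_rot: [-2.215, -2.227, -0.006]
ft_force: [-0.1, 0.5, 0.6]
grip_width: 0.997
grip_force: 0.0
[ 0.46711791 -0.05383767  0.19053916]
```

View pics/side2.png

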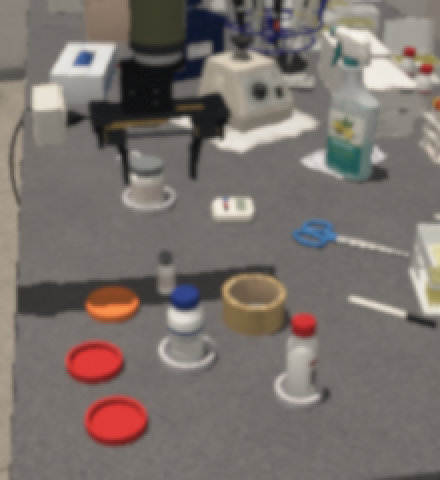

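The jar (148,190), blue-cap bottle (186,325) and red-cap bottle (301,360) all stand upright in their rings. The vial is still loose at (166,272).

```bash
python3 -m handwheel '[[0.087,-0.0055,0.003,0.02,0,0,0],[0.087,0,0,0.04,0,0,0],[0.087,0,0,0.03,0,0,0],[0.087,0,0,0,0,0,0],[0.087,0,0,0,0,0,0]]'
```

```text
time: 21.7
position: [0.4735, -0.0667, 0.1012]
tool_rot: [2.217, 2.224, 0.003]
ft_force: [-0.8, -0.3, 0.9]
grip_width: 0.997
grip_force: 0.0
```

```bash
python3 -m handwheel '[[0.087,0.006,-0.003,0,0,0,0],[0.087,0,0,0.02,0,0,0],[0.087,0,0,0.03,0,0,0],[0.087,0,0,0.02,0,0,0],[0.087,0,0,0.01,0,0,0],[0.087,0,0,0.004,0,0,0],[0.087,0,0,0,0,0,0]]'
```

```text
time: 22.58
position: [0.4698, -0.0601, 0.0161]
tool_rot: [2.217, 2.226, 0.001]
ft_force: [0.3, 0.3, -0.8]
grip_width: 0.999
grip_force: 0.0
```

```bash
python3 -m handwheel '[[0.06,0,0,0,0,0,0],[0.04,0,0,0,0,0,0],[0.02,0,0,0,0,0,0],[0.02,0,0,0,0,0,0],[0.02,0,0,0,0,0,0],[0.02,0,0,0,0,0,0],[0.02,0,0,0,0,0,0],[0.02,0,0,0,0,0,0]]' 8
```

```text
time: 23.58
position: [0.4693, -0.0602, 0.0155]
tool_rot: [2.217, 2.226, 0.0]
ft_force: [0.5, -0.7, -0.6]
grip_width: 0.294
grip_force: 8.0
```

```bash
python3 -m handwheel '[[0.02,0,0,-0.01,0,0,0],[0.02,0,0,-0.03,0,0,0],[0.02,0,0,-0.04,0,0,0],[0.02,0.02,0,-0.04,0,0,0],[0.02,0.04,0,-0.02,0,0,0],[0.02,0.05,0,0,0,0,0],[0.02,0.05,0,0,0,0,0],[0.02,0.05,0,0,0,0,0],[0.02,0.05,0,0,0,0,0],[0.02,0.05,0,0,0,0,0],[0.02,0.05,0,0,0,0,0],[0.02,0.04,0,0,0,0,0]]' 12
python3 -m handwheel '[[0.02,0.03,-0.005,0,0,0,0],[0.02,0.03,-0.006,0,0,0,0],[0.02,0.01,0,0,0,0,0],[0.02,0,0,0.02,0,0,0],[0.02,0,0,0.03,0,0,0],[0.02,0,0,0.03,0,0,0],[0.02,0,0,0,0,0,0],[0.02,0,0,0,0,0,0]]'
```

```text
time: 25.08
position: [0.4673, 0.342, 0.1562]
tool_rot: [2.216, 2.227, 0.001]
ft_force: [-0.7, -0.7, 0.2]
grip_width: 0.293
grip_force: 12.0
time: 26.08
position: [0.4573, 0.4088, 0.0762]
tool_rot: [2.218, 2.224, 0.001]
ft_force: [0.0, -0.3, 0.5]
grip_width: 0.289
grip_force: 12.0
```

Target z is 0.0205, so descend 0.0555.

```bash
python3 -m handwheel '[[0.02,0.001,0.001,0.02,0,0,0],[0.02,0,0,0.02,0,0,0],[0.02,0,0,0.01,0,0,0],[0.02,0,0,0.003,0,0,0],[0.02,0,0,0.002,0,0,0],[0.02,0,0,0,0,0,0],[0.02,0,0,0,0,0,0]]'
```

```text
time: 26.95
position: [0.4577, 0.411, 0.0211]
tool_rot: [-2.217, -2.226, -0.002]
ft_force: [-0.6, -0.1, 0.1]
grip_width: 0.295
grip_force: 12.0
```

```bash
python3 -m handwheel '[[0.02,0,0,0.0005,0,0,0],[0.03,0,0,0,0,0,0],[0.05,0,0,0,0,0,0],[0.07,0,0,0,0,0,0],[0.07,0,0,-0.02,0,0,0],[0.07,0,0,-0.04,0,0,0],[0.07,0,0,-0.05,0,0,0],[0.07,0,0,-0.05,0,0,0],[0.07,0.04,0,-0.03,0,0,0],[0.07,0.06,0,0,0,0,0],[0.07,0.04,0,0,0,0,0],[0.07,0,0,0,0,0,0]]'
python3 - <<'E'
from h import *
im,d=ctrl.get_image("side"); cv2.imwrite("pics/side3.png",im[60:300,180:400].repeat(2,0).repeat(2,1))
im,d=ctrl.get_image("top");cv2.imwrite("pics/top3.png",cv2.resize(im[130:250,110:390],None,fx=2.8,fy=2.8,interpolation=cv2.INTER_CUBIC))
P=hmap("top",d)
for n,(u,v),zt in[("vial",(134,200),.071),("slim",(347,162),.123),("wide",(318,199),.11),("jar",(185,195),.083),("tape",(297,167),.048),("timer",(207,157),.021)]:
    s=np.s_[v-20:v+21,u-20:u+21];Z=P[s][...,2]
    k,lab,st,c=cv2.connectedComponentsWithStats(((Z>zt-.010)&(Z<zt+.02)).astype(np.uint8))
    j=1+np.argmax(st[1:,4]) if k>1 else 0
    print(n,cast("top",c[j]+[u-20,v-20],zt).round(4),P[s][lab==j].mean(0).round(4))
E
```

```text
time: 28.45
position: [0.4544, 0.5547, 0.2102]
tool_rot: [-2.21, -2.231, -0.001]
ft_force: [-0.1, -0.6, -0.1]
grip_width: 0.808
grip_force: 0.0
vial [0.454  0.4099 0.071 ] [0.4542 0.4103 0.0694]
slim [ 0.6075 -0.3297  0.123 ] [ 0.6079 -0.3302  0.1209]
wide [ 0.474  -0.2303  0.11  ] [ 0.4741 -0.2306  0.1083]
jar [0.4747 0.2305 0.083 ] [0.4748 0.2305 0.0825]
tape [ 0.5875 -0.1528  0.048 ] [ 0.5878 -0.1531  0.0462]
timer [0.6216 0.1621 0.021 ] [0.6223 0.1624 0.0175]
```

View pics/side3.png

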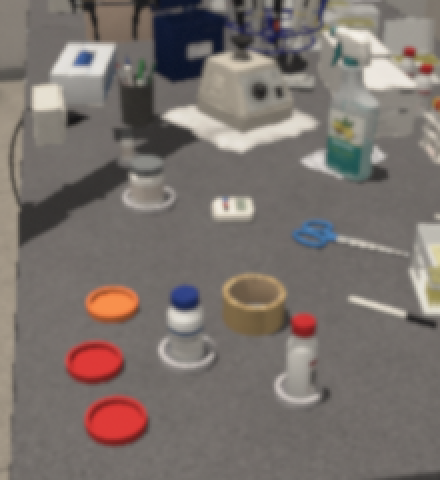

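View pics/top3.png

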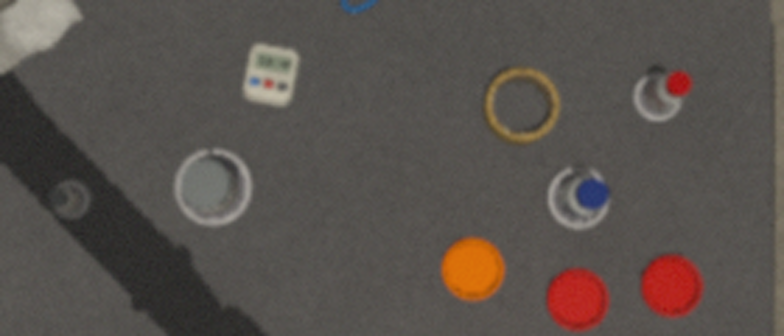

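All four bottles stand in their rings within about 4 mm of centre, with tops 5 to 6 mm higher than on the bench, as the ring floor requires. The timer and tape have not moved.

```bash
python3 -c "
from bench import ctrl
print(ctrl.close_job())"
```

```text
the job is handed in; nothing more can be done
None
```

The job is handed in at about 28.6 s: all four bottles stand upright in their own rings, about 4 mm or less from centre by the last top-camera check, and the timer and tape measured within 1 mm of their starting places; no verdict came back.

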